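# Hold a globe lamp down in the sprung light tester

### The job

Test the globe lamp: first seat the steel ring holder on the tester's sprung carriage, with both pegs through its flange and the flange flat on the carriage. Then take the globe lamp, set it upright with its round white lens in the ring, and push it most of the way down the spring travel. Finish while still holding the lamp pressed down, without letting go, and leave the tape roll, screwdriver and terminal strip undisturbed.

Things in the scene. Friction and masses are not known exactly. Their poses are not given: they have to be found in the camera images.
- tester: Fixed grey tester housing on the bench, 110 (x) x 150 (y) x 40 mm high, within 0.35 rad of square to the bench, origin at the centre of its underside, z up. On four springs above it rides an aluminium carriage plate.
- carriage_top (a point): Centre of the upper face of the sprung aluminium carriage (70 x 136 x 10 mm, long along y; axes are the tester's). 68 mm above the bench with springs up; moves only straight down. Two upright steel pegs, 10 mm diameter, tapered tips, at y = +50 and -50 mm from this point rise 22 mm above this face.
- carriage (a joint): Carriage travel pressed down, m: 0 springs up, 0.016 at the bottom stop. Springs are preloaded 9.8 N and add 0.7 N per mm; the weight of ring holder and lamp alone does not press it down. A hand push of about 3 N starts it, about 14 N holds it at the stop.
- ring_holder: Loose dark steel part, 0.25 kg, upright; origin centre of underside, z up. Flange 64 (x) x 130 (y) x 10 mm, two 13 mm peg holes at y = +50 and -50 mm (either way round fits). On it an open ring, 60 mm outside, 50 mm inside diameter, from z = 10 to 40 mm, with upright flats 28 mm wide on its +x and -x sides, 62 mm over the flats: grip there from above, closing along x.
- lamp: Loose globe lamp, 0.2 kg, standing on its lens; origin centre of its flat underside, z up. White globe of 60 mm diameter, centre at z = 26.5 mm, flattened below to a 28 mm disc; grey round neck 36 mm diameter from z = 50 to 92 mm, with a 12 mm stub 6 mm high on top: grip the neck. Resting in the ring, its origin is 30 mm above the ring holder's.
- tape: Bystander: loose white tape roll lying flat, 94 mm diameter, 40 mm high, origin at the centre of its underside.
- driver: Bystander: loose screwdriver lying flat on the bench.
- terminals: Bystander: loose strip of grey terminal blocks, 44 x 97 x 44 mm high, origin at the centre of its underside.
Not all that is in view belongs to the job. What is shaped like the lamp but blue or purple is not meant. Of the things that look like the tester, take the one that is farthest to the robot's left at the start.

How it is judged:
By the outcome, as a careful person would: the job done as asked, in the order asked, and still so for the second after the job is handed in, while the arm keeps its last pose, push and grip.
It also fails if it takes over 51 s, if anything falls off the work surface, if the arm or the gripper's body presses on something with over 40 N, if the wrist force passes 120 N, or if a joint passes its speed limit or range.

### The arm

A 6-joint arm with a two-finger parallel gripper is mounted at the origin on the work surface. World frame = base frame: x ahead of the robot, y to its left, z up, the work surface at z = 0. Lengths are in m, angles in rad, forces in N, time in s.
With the tool pointing down it reaches from about 0.375 to 0.975 m from the base axis. Payload 3.8 kg.
Tool frame: the origin (TCP) lies midway between the tips of the shut fingers; the grasp point (between the pads) lies 19 mm behind it; z points along the fingers, y is the line along which they close (so a half turn about z gives the same grasp; the last joint's range is limited). The gripper opens to 85 mm and grips with 20 to 120 N. Pads are 22 mm wide; open, the fingers measure 114 mm over their backs; the gripper's body (76 mm by 85 mm) begins 54 mm behind the grasp point. The pads swing forward as they close: fully open they stand 13 mm farther back than shut.
Start: joints at [-0.037, 0.264, 1.604, -0, 1.274, -0.037], TCP at [0.675, -0, 0.231] pointing down, gripper open.
Joint ranges: [-2.63, 2.63], [-0.94, 2.18], [0.31, 2.57], [-1.31, 4.45], [0, 2.66], [-2.55, 2.55]. Speed limits (rad/s): [2.57, 2.57, 3.14, 3.14, 3.14, 3.14].

### API

Orientations are given as a rotation vector (axis times angle).
In Python, from workcell import bot, read_camera, camera_info, ticket gives the robot as it stands.
- The arm moves only by the tool servo_tool, never from a script. Its argument "targets" is a list of rows, each an object of numbers: "hand": the closure, from -1 (fully open) to 1 (shut); "x", "y", "z": the shift along the tool's x, y, z as a fraction of full scale; "roll": the turn about the tool's z as a fraction of full scale. In form: [{"hand": .., "x": .., "y": .., "z": .., "roll": ..}, ...]. A call has 1 to 10 rows; each row is the pose to reach, as a shift and turn from the pose commanded when the call began, along the tool's axes at that moment, turning the shorter way round; what a row does not reach only later rows make up. Full scale, the value 1, is 50 cm for a shift and 180 degrees for a turn. A row lasts 1/12 s, in which the tool goes at most 41.7 mm and 7.16 degrees, less where a joint would pass 70% of its speed; a pose out of reach is approached as far as the arm can. A call with a number of a shift or a turn outside -1 to 1 is refused whole. A call with a gripper value outside its range is refused whole. The fingers move at their own pace and stop on an object; "grip_force" is the grip in N (left out, the last holds). Time passes only in rows, so rows that repeat a pose let the fingers close. It gives the time, the measured TCP pose, the force, the opening and the grip force at its end, in the units of the state.
- bot.read_state(): the state, without advancing time (a new reading comes with each control period).
- read_camera(name): name is "scene" or "side" or "wrist"; returns the picture (420x560x3 uint8, red, green, blue); there is no depth.
- camera_info(name): a dict with "fx", "fy", "cx", "cy" (pixels), "k1" (the pictures are not rectified: a ray, as slopes to the right and down, at radius r is drawn at 1 + k1 r^2 times it, then the intrinsics apply), "eye" and "orientation" of the camera in the world; the wrist camera has in their place "T_tool_cam" (4x4, takes a point from camera to tool coordinates, whose origin is the TCP and whose axes are the flange's). Camera axes: x right, y down, z forward; pixel columns grow to the right and rows downward; lengths in m; the calibration is good to about 2 mm. A picture is of the moment at which its call begins: read the wrist's pose just before it. camera_info takes no time and is no camera call.
- ticket.finish_job(): hands the job in; it is judged then, once.
The state is a dict: "time": time; "q": joint angles; "joint_vel": joint speeds; "joint_torque": joint torques, N m; "tool_pos": TCP position; "tcp_rot": TCP orientation; "wrist_force": force on the tool from outside, world axes, zero at the start; "torque": the same for the moment, N m; "width": opening from 0.0 (shut) to 1.0 (fully open); "grip_force": force on a finger pad.
Only numpy, scipy, OpenCV 4.12 (cv2) and the standard library are available. Lean on these libraries where they do the work, as an engineer would, in place of code of your own. Each camera call takes 0.05 s, during which the arm holds its last target. There are 200 camera calls.

## Working session

There is one attempt and no reset: what is moved stays moved. The work goes in short steps, Python scripts to look and compute and a tool call to move; the robot and the scene stay as the last step left them, time stands still between calls to the robot, and variables do not carry over. Pictures are saved under pics/ and viewed, at most 10 in all, crops included, and the job is handed in when it is done.

Besides the shell and the picture viewer there is one more tool, called after ">>>" as name(argument=value, ...), one argument or row to a line, values as JSON. servo_tool: Moves the arm, as the interface text tells. Its arguments: {"type":"object","properties":{"targets":{"type":"array"},"grip_force":{"type":"number"}},"required":["targets"]}

```bash
mkdir -p pics
cat > h.py <<'E'
import numpy as np, cv2
from scipy.spatial.transform import Rotation as R
from workcell import bot, read_camera, camera_info, ticket
def cam(name, st=None):
    c=camera_info(name)
    if name=="wrist":
        st=st or bot.read_state(); T=np.eye(4); T[:3,:3]=R.from_rotvec(st["tcp_rot"]).as_matrix(); T[:3,3]=st["tool_pos"]
        M=T@np.array(c["T_tool_cam"])
    else:
        M=np.eye(4); o=np.array(c["orientation"]); M[:3,:3]=o if o.shape==(3,3) else R.from_rotvec(o).as_matrix(); M[:3,3]=c["eye"]
    return c,M
def ray(cm,u,v):
    c,M=cm; xd=np.array([(u-c["cx"])/c["fx"],(v-c["cy"])/c["fy"]]); x=xd.copy()
    for _ in range(20): x=xd/(1+c["k1"]*(x@x))
    d=M[:3,:3]@np.array([x[0],x[1],1]); return M[:3,3],d/np.linalg.norm(d)
def proj(cm,P):
    c,M=cm; p=M[:3,:3].T@(np.array(P)-M[:3,3]); x=p[:2]/p[2]; x=x*(1+c["k1"]*(x@x)); return np.array([c["fx"]*x[0]+c["cx"],c["fy"]*x[1]+c["cy"]])
def onz(cm,u,v,z):
    o,d=ray(cm,u,v); return o+d*(z-o[2])/d[2]
def tri(a,b):
    (o1,d1),(o2,d2)=a,b; t=np.linalg.lstsq(np.c_[d1,-d2],o2-o1,rcond=None)[0]; p,q=o1+d1*t[0],o2+d2*t[1]; return (p+q)/2,np.linalg.norm(p-q)
def save(im,f): cv2.imwrite(f,im[:,:,::-1])
E
python3 - <<'E'
from h import *
for n in("scene","side","wrist"):
    c,M=cam(n); save(read_camera(n),f"pics/{n}0.png"); print({k:v for k,v in c.items() if k in("fx","k1","orientation")},M.round(3).tolist())
print(bot.read_state())
E
```

```text
{'fx': 394.75024069428633, 'k1': 0.03258734047678815, 'orientation': array([-1.0733532 , -2.18234474,  1.18952677])} [[-0.607, 0.425, -0.671, 1.205], [0.794, 0.332, -0.509, 0.476], [0.007, -0.842, -0.539, 0.563], [0.0, 0.0, 0.0, 1.0]]
{'fx': 398.037951096525, 'k1': 0.021012763955027134, 'orientation': array([-0.3410366 ,  2.60615331, -1.45810576])} [[-0.965, -0.13, 0.227, 0.376], [-0.262, 0.506, -0.822, 0.691], [-0.008, -0.853, -0.522, 0.493], [0.0, 0.0, 0.0, 1.0]]
{'fx': 375.1446402556636, 'k1': -0.008825861925445367} [[1.0, 0.002, -0.003, 0.676], [0.001, -0.964, -0.265, 0.068], [-0.003, 0.265, -0.964, 0.371], [0.0, 0.0, 0.0, 1.0]]
{'time': 0.15, 'q': array([-3.69038105e-02,  2.64577336e-01,  1.60507035e+00, -1.71651630e-05,
        1.27370670e+00, -3.69040759e-02]), 'joint_vel': array([-6.08489400e-05, -5.31874773e-04, -3.83735968e-03,  5.01619688e-04,
       -9.82348521e-04,  4.04344322e-04]), 'joint_torque': array([-4.44535381e-04, -5.15905774e+01, -3.67958951e+01, -2.06692371e-04,
        8.09489022e-03,  2.50629785e-05]), 'tool_pos': array([6.74426897e-01, 1.10271976e-05, 2.30244469e-01]), 'tcp_rot': array([-2.22053030e+00, -2.22054208e+00,  1.90137640e-03]), 'wrist_force': array([-0.1504634 , -0.27855232,  0.28208271]), 'torque': array([-0.03972967,  0.00579172,  0.01834103]), 'grip_force': 0.0, 'width': 0.9981226444307723}
```

View pics/scene0.png

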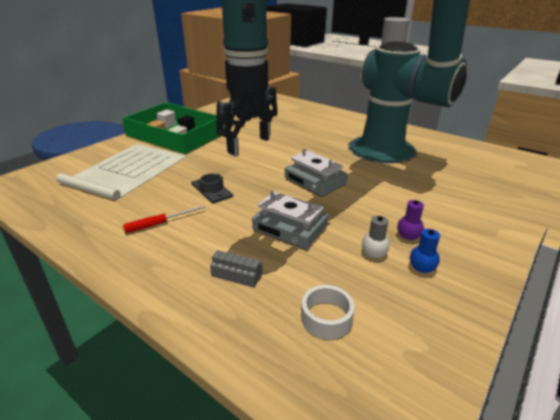

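View pics/side0.png

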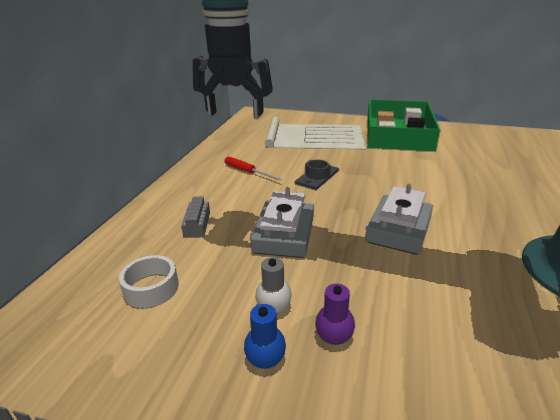

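Scene picture: testers at (290,215) and (315,170); ring holder (211,187); white lamp (377,240), purple lamp (411,222), blue lamp (426,252); tape (328,312), terminals (236,268), driver (165,218). In the side picture the same things are: testers (284,222) and (402,215), ring (318,172), white lamp (272,290), blue (264,335), purple (336,315).

Run:
```python
from h import *
s,d=cam("scene"),cam("side")
for n,a,b in [("tester A hole",(291,206),(284,208)),("tester B hole",(317,161),(403,203)),("ring top",(211,180),(318,163)),("white stub",(378,219),(272,262)),("purple stub",(416,203),(337,290)),("blue stub",(430,232),(263,312)),("tape",(328,308),(149,280)),("terminals",(238,262),(197,212)),("driver handle",(146,223),(240,164))]:
    p,e=tri(ray(s,*a),ray(d,*b)); print(n,p.round(3),round(e,4))
a=read_camera("scene")[140:290,170:460]; a=cv2.resize(a,None,fx=2.75,fy=2.75,interpolation=3)
b=read_camera("side")[150:320,160:460]; b=cv2.resize(b,None,fx=1.6,fy=1.6,interpolation=3)
save(cv2.resize(read_camera("scene")[140:290,180:470],(790,409),interpolation=2),"pics/cropscene.png")
```

```text
tester A hole [0.57  0.028 0.067] 0.0036
tester B hole [ 0.337 -0.05   0.069] 0.0025
ring top [ 0.557 -0.254  0.038] 0.0096
white stub [0.533 0.227 0.093] 0.0009
purple stub [0.424 0.266 0.094] 0.0023
blue stub [0.513 0.33  0.093] 0.0009
tape [0.753 0.246 0.024] 0.0024
terminals [0.764 0.037 0.033] 0.0027
driver handle [ 0.777 -0.251  0.013] 0.0042
```

View pics/cropscene.png

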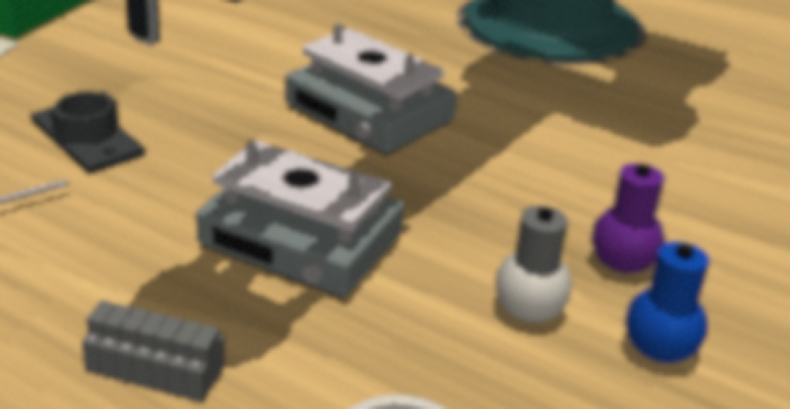

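View pics/wrist0.png

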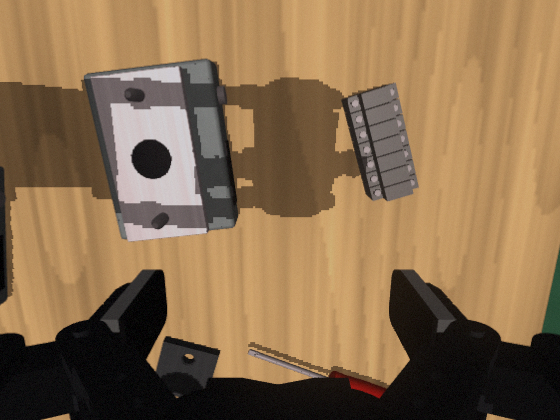

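Chosen: the tester at scene (291,206), whose y is 0.03 against −0.05 for the other, and the white lamp with grey neck at (377,240); the crop confirms it is white, next to a purple and a blue one. The wrist view shows the tester's pegs at (135,95) and (160,220), and one flange hole of the ring holder at (190,357). I'll move over the ring holder to measure it.

>>> servo_tool(
  targets=[
    {"hand": -1, "x": -0.5, "y": -0.24, "z": 0, "roll": 0},
    {"hand": -1, "x": -0.5, "y": -0.24, "z": 0, "roll": 0},
    {"hand": -1, "x": -0.5, "y": -0.24, "z": 0, "roll": 0},
    {"hand": -1, "x": -0.5, "y": -0.24, "z": 0, "roll": 0},
    {"hand": -1, "x": -0.5, "y": -0.24, "z": 0, "roll": 0},
    {"hand": -1, "x": -0.5, "y": -0.24, "z": 0, "roll": 0},
    {"hand": -1, "x": -0.5, "y": -0.24, "z": 0, "roll": 0},
    {"hand": -1, "x": -0.5, "y": -0.24, "z": 0, "roll": 0},
    {"hand": -1, "x": -0.5, "y": -0.24, "z": 0, "roll": 0},
    {"hand": -1, "x": -0.5, "y": -0.24, "z": 0, "roll": 0},
  ],
)

```text
time: 1.13
tool_pos: [0.5551, -0.2498, 0.2313]
tcp_rot: [-2.222, -2.221, -0.001]
wrist_force: [0.5, 0.3, 0.6]
width: 0.997
grip_force: 0.0
```

Run:
```python
from h import *
st=bot.read_state(); print(st["tool_pos"],st["tcp_rot"],st["time"])
save(read_camera("wrist"),"pics/w1.png"); np.savez("w1.npz",p=st["tool_pos"],r=st["tcp_rot"])
```

```text
[ 0.55513191 -0.24978383  0.23132201] [-2.22215398e+00 -2.22054090e+00 -1.04543323e-03] 1.1333
```

View pics/w1.png

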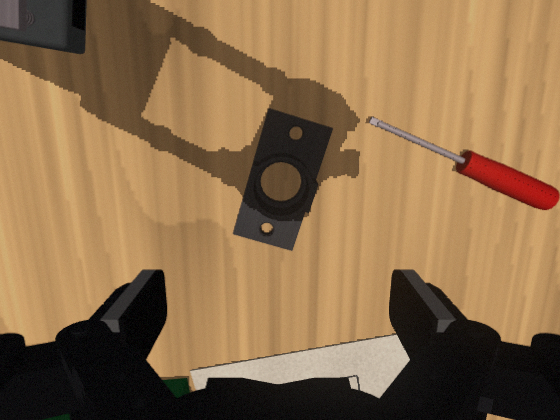

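Run:
```python
from h import *
z=np.load("w1.npz"); w1=cam("wrist",dict(tool_pos=z["p"],tcp_rot=z["r"]))
w0=cam("wrist",dict(tool_pos=[.6744,0,.2302],tcp_rot=[-2.2205,-2.2205,.0019]))
print("hole h",tri(ray(w0,189,357),ray(w1,296,133)))
h1,h2=[onz(w1,*p,.010) for p in((296,133),(266,228))]
c=np.mean([onz(w1,*p,.010) for p in((268,108),(333,127),(292,250),(233,234))],0)
print(h1,h2,(h1+h2)/2,np.linalg.norm(h1-h2),"corner c",c,"ringtop",onz(w1,282,180,.04))
d=h1-h2; print("long axis angle from +y",np.degrees(np.arctan2(-d[0],d[1])))
p1,p2=[onz(w0,*p,.090) for p in((131,95),(164,217))]
print("pegs top",p1,p2,(p1+p2)/2,np.linalg.norm(p1-p2))
print("hole",onz(w0,152,159,.068))
q=[onz(w0,*p,.068) for p in((101,77),(180,68),(208,232),(124,240))]; print(np.round(q,4),np.mean(q,0))
```

```text
hole h (array([ 0.57423967, -0.20496178,  0.0039758 ]), np.float64(0.0005457003272727494))
[ 0.57370757 -0.20447438  0.01      ] [ 0.54459139 -0.29882623  0.01      ] [ 0.55914948 -0.25165031  0.01      ] 0.09874220528991119 corner c [ 0.55950041 -0.25209833  0.01      ] ringtop [ 0.56028213 -0.24398425  0.04      ]
long axis angle from +y -17.149778744535507
pegs top [0.57013315 0.07689035 0.09      ] [ 0.5867     -0.01416141  0.09      ] [0.57841657 0.03136447 0.09      ] 0.0925466530559518
hole [0.57383529 0.02818093 0.068     ]
[[ 0.5401  0.0908  0.068 ]
 [ 0.6011  0.0972  0.068 ]
 [ 0.6161 -0.0338  0.068 ]
 [ 0.5437 -0.0412  0.068 ]] [0.57525956 0.02827341 0.068     ]
```

>>> servo_tool(
  targets=[
    {"hand": -1, "x": -0.0034, "y": 0.0086, "z": 0.08, "roll": 0.095},
    {"hand": -1, "x": -0.0034, "y": 0.0086, "z": 0.16, "roll": 0.095},
    {"hand": -1, "x": -0.0034, "y": 0.0086, "z": 0.22, "roll": 0.095},
    {"hand": -1, "x": -0.0034, "y": 0.0086, "z": 0.22, "roll": 0.095},
    {"hand": -1, "x": -0.0034, "y": 0.0086, "z": 0.22, "roll": 0.095},
    {"hand": -1, "x": -0.0034, "y": 0.0086, "z": 0.22, "roll": 0.095},
  ],
)

```text
time: 1.68
tool_pos: [0.5609, -0.2513, 0.1231]
tcp_rot: [2.523, 1.869, 0.002]
wrist_force: [0.6, -0.0, -0.3]
width: 1.003
grip_force: 0.0
```

Run:
```python
from h import *
st=bot.read_state(); w=cam("wrist",st); im=read_camera("wrist"); print(st["tool_pos"],st["tcp_rot"])
# expected holes and detect blobs
g=cv2.cvtColor(im,cv2.COLOR_RGB2GRAY); dark=(g<75).astype(np.uint8)
cs,h=cv2.findContours(1-dark,cv2.RETR_CCOMP,cv2.CHAIN_APPROX_NONE)
for c in cs:
    a=cv2.contourArea(c)
    if 60<a<8000:
        m=cv2.moments(c); u=m["m10"]/a,m["m01"]/a; print(a,np.round(u,1),onz(w,*u,.01).round(4),onz(w,*u,.04).round(4))
for dy in(-.05,0,.05):
    a=np.radians(17.15); print(proj(w,[.5593+dy*np.sin(a),-.2515+dy*np.cos(a),.01]).round(1))
save(im,"pics/w2.png")
```

```text
[ 0.56094705 -0.25133758  0.12306536] [2.52264568e+00 1.86901613e+00 1.79874326e-03]
72.5 [494.7 417.1] [ 0.6831 -0.4757  0.01  ] [ 0.6711 -0.4415  0.04  ]
78.0 [ 60.5 417. ] [ 0.3377 -0.3705  0.01  ] [ 0.3666 -0.3487  0.04  ]
98.0 [443.  324.6] [ 0.657  -0.3764  0.01  ] [ 0.6481 -0.3539  0.04  ]
93.5 [112.6 324.7] [ 0.4146 -0.3028  0.01  ] [ 0.4343 -0.2891  0.04  ]
123.0 [274.2 272.1] [ 0.5459 -0.2969  0.01  ] [ 0.5501 -0.2838  0.04  ]
2080.5 [274. 208.] [ 0.56   -0.2503  0.01  ] [ 0.5625 -0.2427  0.04  ]
220.5 [273.7 137.7] [ 0.574 -0.204  0.01 ] [ 0.5749 -0.2019  0.04  ]
396.5 [546.6 104.5] [ 0.751  -0.2351  0.01  ] [ 0.731  -0.2294  0.04  ]
[273.4 275.5]
[273.5 209.9]
[273.7 137.3]
```

View pics/w2.png

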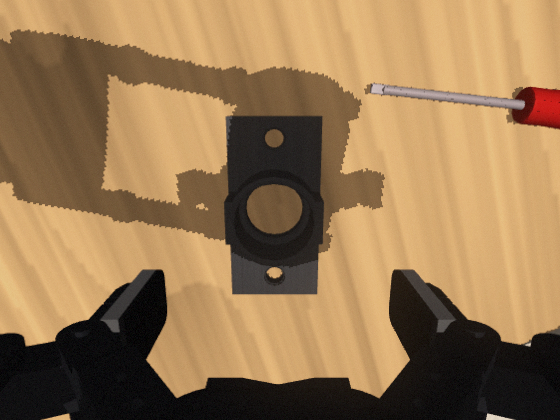

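>>> servo_tool(
  targets=[
    {"hand": -1, "x": -0.001, "y": -0.002, "z": 0.08, "roll": 0},
    {"hand": -1, "x": -0.001, "y": -0.002, "z": 0.14, "roll": 0},
    {"hand": -1, "x": -0.001, "y": -0.002, "z": 0.19, "roll": 0},
    {"hand": -1, "x": -0.001, "y": -0.002, "z": 0.215, "roll": 0},
    {"hand": -1, "x": -0.001, "y": -0.002, "z": 0.226, "roll": 0},
    {"hand": -1, "x": -0.001, "y": -0.002, "z": 0.228, "roll": 0},
    {"hand": -1, "x": -0.001, "y": -0.002, "z": 0.228, "roll": 0},
  ],
  grip_force=60,
)

```text
time: 2.32
tool_pos: [0.5599, -0.2527, 0.0092]
tcp_rot: [2.524, 1.865, 0.002]
wrist_force: [0.3, -0.4, -0.1]
width: 0.995
grip_force: 0.0
```

>>> servo_tool(
  targets=[
    {"hand": 1, "x": 0, "y": 0, "z": 0, "roll": 0},
    {"hand": 1, "x": 0, "y": 0, "z": 0, "roll": 0},
    {"hand": 1, "x": 0, "y": 0, "z": 0, "roll": 0},
    {"hand": 1, "x": 0, "y": 0, "z": 0, "roll": 0},
    {"hand": 1, "x": 0, "y": 0, "z": 0, "roll": 0},
    {"hand": 1, "x": 0, "y": 0, "z": 0, "roll": 0},
  ],
)

```text
time: 2.82
tool_pos: [0.5599, -0.2527, 0.0096]
tcp_rot: [2.524, 1.865, 0.003]
wrist_force: [-0.5, 0.1, 6.4]
width: 0.716
grip_force: 68.0
```

>>> servo_tool(
  targets=[
    {"hand": 1, "x": 0, "y": 0, "z": -0.04, "roll": 0},
    {"hand": 1, "x": 0, "y": 0, "z": -0.12, "roll": 0},
    {"hand": 1, "x": 0, "y": 0, "z": -0.2, "roll": 0},
    {"hand": 1, "x": 0.06, "y": -0.01, "z": -0.26, "roll": -0.03},
    {"hand": 1, "x": 0.13, "y": -0.03, "z": -0.32, "roll": -0.06},
    {"hand": 1, "x": 0.2, "y": -0.05, "z": -0.36, "roll": -0.09},
    {"hand": 1, "x": 0.28, "y": -0.065, "z": -0.4, "roll": -0.12},
    {"hand": 1, "x": 0.34, "y": -0.08, "z": -0.42, "roll": -0.15},
    {"hand": 1, "x": 0.378, "y": -0.084, "z": -0.42, "roll": -0.15},
    {"hand": 1, "x": 0.378, "y": -0.084, "z": -0.42, "roll": -0.15},
  ],
)

```text
time: 3.65
tool_pos: [0.5745, -0.0547, 0.2191]
tcp_rot: [2.015, 2.408, 0.006]
wrist_force: [-0.3, 0.2, -4.2]
width: 0.714
grip_force: 67.1
```

>>> servo_tool(
  targets=[
    {"hand": 1, "x": 0, "y": 0, "z": 0, "roll": 0},
    {"hand": 1, "x": 0, "y": 0, "z": 0, "roll": 0},
  ],
)

```text
time: 3.82
tool_pos: [0.5729, -0.0592, 0.2166]
tcp_rot: [-2.021, -2.405, 0.002]
wrist_force: [-0.3, 0.3, -2.8]
width: 0.71
grip_force: 67.1
```

Run:
```python
from h import *
st=bot.read_state(); np.savez("w3.npz",p=st["tool_pos"],r=st["tcp_rot"]); im=read_camera("wrist"); print(st["tool_pos"],st["tcp_rot"],st["wrist_force"])
save(im,"pics/w3.png")
```

```text
[ 0.57293429 -0.05917206  0.21662375] [-2.02061195e+00 -2.40468754e+00  1.95081567e-03] [-0.32918431  0.30032758 -2.81965795]
```

View pics/w3.png

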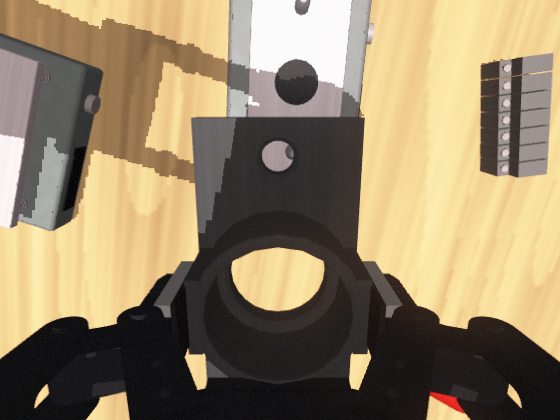

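Run:
```python
from h import *
a=cv2.imread("pics/wrist0.png")[50:250,80:240]; b=cv2.imread("pics/scene0.png")[185:250,245:335]; c=cv2.imread("pics/side0.png")[180:255,250:320]
a=cv2.resize(a,(480,600),interpolation=cv2.INTER_CUBIC)   # x3
b=cv2.resize(b,None,fx=3.5,fy=3.5,interpolation=cv2.INTER_CUBIC); c=cv2.resize(c,None,fx=4,fy=4,interpolation=cv2.INTER_CUBIC)
o=np.zeros((600,800,3),np.uint8); o[:,:480]=a; o[:b.shape[0],482:482+b.shape[1]]=b; o[290:290+c.shape[0],482:482+c.shape[1]]=c
for i in range(0,480,60): cv2.line(o,(i,0),(i,6),(0,0,255),1)
for i in range(0,600,60): cv2.line(o,(0,i),(6,i),(0,0,255),1)
cv2.imwrite("pics/comp.png",o)
```

```text
(no output)
```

View pics/comp.png

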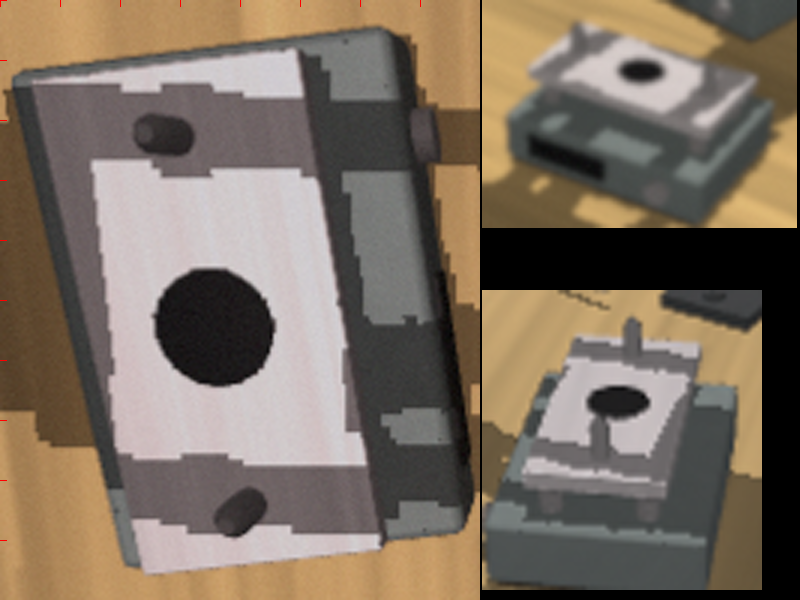

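Run:
```python
from h import *
w0=cam("wrist",dict(tool_pos=[.6744,0,.2302],tcp_rot=[-2.2205,-2.2205,.0019]))
z=np.load("w3.npz"); w3=cam("wrist",dict(tool_pos=z["p"],tcp_rot=z["r"]))
def ang(d): return np.degrees(np.arctan2(-d[0],d[1]))
for nm,zz,P in(("tips",.090,((129.0,94.7),(156.7,224.3))),("base",.068,((142,95.7),(165,216.7)))):
    a,b=[onz(w0,*p,zz) for p in P]; print(nm,a,b,(a+b)/2,np.linalg.norm(a-b),ang(a-b))
q=[onz(w0,80+u/3,50+v/3,.068) for u,v in((35,84),(299,50),(382,547),(143,573))]
print(np.round(q,4),np.mean(q,0),ang(q[0]-q[3]),ang(q[1]-q[2]),[np.linalg.norm(q[i]-q[i-1]) for i in range(4)])
u0=(80+214.5/3,50+327/3)
print("hole w0",onz(w0,*u0,.068))
# w3 blob
im=cv2.imread("pics/w3.png",0); m=(im[40:116,255:340]<60).astype(np.uint8); n,l,s,c=cv2.connectedComponentsWithStats(m); i=1+np.argmax(s[1:,4]); u3=c[i]+[255,40]; print(u3,s[i])
print("hole w3",onz(w3,*u3,.068),"tri",tri(ray(w0,*u0),ray(w3,*u3)))
# held hole
h=(im[140:172,255:302]>110).astype(np.uint8); n,l,s,c=cv2.connectedComponentsWithStats(h); print(s[1:],c[1:]+[255,140])
T=np.eye(4);T[:3,:3]=R.from_rotvec(z["r"]).as_matrix();T[:3,3]=z["p"]
print("tool x ang",ang(T[:3,0]), ang(-T[:3,0]))
hp=onz(w3,277.5,156,.2166-.0094+.01); print("held hole",hp,"tool frame",T[:3,:3].T@(hp-T[:3,3]))
print("top edge flange corners",[T[:3,:3].T@(onz(w3,*p,.2172)-T[:3,3]) for p in((192,118),(363,118))])
```

```text
tips [0.56877099 0.07689542 0.09      ] [ 0.5805437  -0.02033709  0.09      ] [0.57465734 0.02827917 0.09      ] 0.0979426261609006 6.903648536295294
base [0.5703707  0.07689689 0.068     ] [ 0.58062054 -0.02049625  0.068     ] [0.57549562 0.02820032 0.068     ] 0.09793101988223765 6.007801283765888
[[ 0.5329  0.0899  0.068 ]
 [ 0.601   0.098   0.068 ]
 [ 0.6156 -0.0343  0.068 ]
 [ 0.5468 -0.0423  0.068 ]] [0.57407407 0.02783856 0.068     ] 6.001566895534927 6.3203853181258305 [np.float64(0.13290161551368407), np.float64(0.06852860735700707), np.float64(0.13303648319105163), np.float64(0.06926724279518762)]
hole w0 [0.57349011 0.027983   0.068     ]
[296.42116869  89.08269019] [ 20  35  43  30 907]
hole w3 [0.57350004 0.02324652 0.068     ] tri (array([0.57274805, 0.02543194, 0.06297781]), np.float64(0.0042531699405641355))
[[  7   1  31  30 663]
 [ 35  11   3   6  12]] [[275.826546   155.77828054]
 [291.33333333 153.5       ]]
tool x ang 9.920652641135865 -170.07934735886414
held hole [ 0.56556155 -0.00939758  0.2172    ] tool frame [ 0.05030026  0.00131203 -0.00059248]
top edge flange corners [array([ 0.06399636, -0.02969146, -0.00055357]), array([ 0.0640712 ,  0.03225407, -0.00063918])]
```

>>> servo_tool(
  targets=[
    {"hand": 1, "x": 0.06, "y": 0.01, "z": 0, "roll": 0.02},
    {"hand": 1, "x": 0.12, "y": 0.02, "z": 0, "roll": 0.02},
    {"hand": 1, "x": 0.171, "y": 0.029, "z": 0.03, "roll": 0.02},
    {"hand": 1, "x": 0.171, "y": 0.029, "z": 0.1, "roll": 0.02},
    {"hand": 1, "x": 0.171, "y": 0.029, "z": 0.15, "roll": 0.02},
    {"hand": 1, "x": 0.171, "y": 0.029, "z": 0.19, "roll": 0.02},
    {"hand": 1, "x": 0.171, "y": 0.029, "z": 0.2, "roll": 0.02},
    {"hand": 1, "x": 0.171, "y": 0.029, "z": 0.2, "roll": 0.02},
    {"hand": 1, "x": 0.171, "y": 0.029, "z": 0.2, "roll": 0.02},
  ],
)

```text
time: 4.62
tool_pos: [0.5735, 0.0268, 0.1175]
tcp_rot: [-2.098, -2.339, 0.0]
wrist_force: [-0.2, -0.2, -2.0]
width: 0.717
grip_force: 66.9
```

Run:
```python
from h import *
st=bot.read_state(); np.savez("w4.npz",p=st["tool_pos"],r=st["tcp_rot"]); im=read_camera("wrist"); print(st["tool_pos"],st["tcp_rot"],st["wrist_force"])
save(im,"pics/w4.png")
s=read_camera("scene"); d=read_camera("side"); save(s,"pics/s4.png"); save(d,"pics/d4.png")
o=np.zeros((600,800,3),np.uint8)
a=cv2.resize(im[90:240,180:380],(800,600),interpolation=2)[:, :]
o[:360,:480]=cv2.resize(im[100:220,200:360],(480,360),interpolation=2)
o[362:602,:]=0; o[362:600,:400]=cv2.resize(s[150:245,230:390],(400,238),interpolation=2); o[362:600,402:800]=cv2.resize(d[150:265,200:392],(398,238),interpolation=2)
o[:300,482:800]=cv2.resize(im[:,:],(318,300))
save(o,"pics/comp4.png")
```

```text
[0.57353839 0.02683998 0.11750945] [-2.09776185e+00 -2.33855516e+00  2.83393462e-04] [-0.17119195 -0.22290195 -2.0153289 ]
```

View pics/comp4.png

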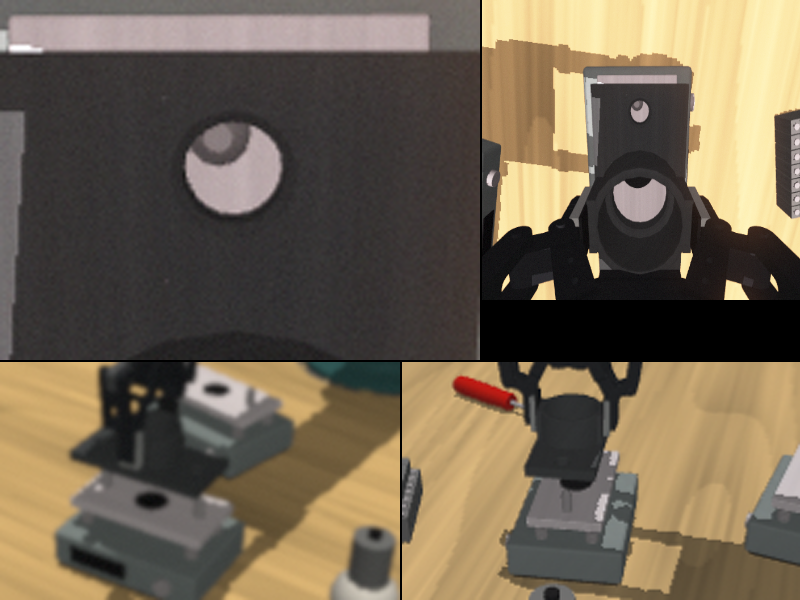

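Run:
```python
from h import *
z=np.load("w4.npz"); w=cam("wrist",dict(tool_pos=z["p"],tcp_rot=z["r"])); Rm=R.from_rotvec(z["r"]).as_matrix()
f=lambda u,v,zz:(Rm.T@(onz(w,u,v,zz)-z["p"]))*1000
for b in(0,.004): # depth bias check
    print("hole",f(277.7,155.7,.118-b).round(2),"peg tip",f(272.6,145.5,.09-b).round(2))
c0=[f(200+x/3,100+y/3,.068) for x,y in((10,15),(428,13))]; c1=[f(200+x/3,100+y/3,.118) for x,y in((0,53),(480,50))]
for c in(c0,c1): d=c[1]-c[0]; print(c[0].round(1),c[1].round(1),np.degrees(np.arctan2(d[0],d[1])))
```

```text
hole [50.49  1.36 -0.5 ] peg tip [51.6  -0.92 27.5 ]
hole [50.    1.36  3.5 ] peg tip [51.22 -0.98 31.5 ]
[ 69.1 -35.   49.5] [69.4 33.  49.5] 0.32596897273837844
[ 64.2 -26.8  -0.5] [64.6 31.1 -0.5] 0.4167428642203107
```

>>> servo_tool(
  targets=[
    {"hand": 1, "x": 0.0024, "y": -0.0046, "z": 0, "roll": 0},
    {"hand": 1, "x": 0.0024, "y": -0.0046, "z": 0.014, "roll": 0},
    {"hand": 1, "x": 0.0024, "y": -0.0046, "z": 0.026, "roll": 0},
    {"hand": 1, "x": 0.0024, "y": -0.0046, "z": 0.028, "roll": 0},
    {"hand": 1, "x": 0.0024, "y": -0.0046, "z": 0.028, "roll": 0},
  ],
)

```text
time: 5.18
tool_pos: [0.5698, 0.0288, 0.1022]
tcp_rot: [-2.095, -2.339, 0.002]
wrist_force: [-0.4, 0.5, -2.7]
width: 0.715
grip_force: 67.0
```

Run:
```python
from h import *
st=bot.read_state(); im=read_camera("wrist"); print(st["tool_pos"],st["wrist_force"])
g=cv2.cvtColor(im,cv2.COLOR_RGB2GRAY)[134:176,256:300]
for r in g[::2]: print(" ".join(f"{v:3d}" for v in r[::2]))
save(im,"pics/w5.png")
```

```text
[0.56980838 0.02884388 0.10216026] [-0.41987282  0.46935962 -2.68765141]
 50  52  52  50  51  54  51  50  55  54  51  52  54  51  52  52  51  55  55  54  52  53
 51  55  50  51  52  55  52  52  54  56  50  51  54  54  51  53  55  51  54  56  52  54
 54  57  51  48  52  52  52  48  45  44  43  38  43  44  46  49  54  52  51  49  54  51
 53  53  53  50  52  47  41  38  43  40  55  53  48  44  43  43  45  53  51  54  49  51
 50  52  54  48  47  46  39  84 159  97  89  92  91  89  82  43  43  40  48  53  53  50
 53  50  54  43  39  39 150 170  95  90  92  93  96  96  93  92  62  47  45  53  49  53
 52  54  49  42  45 170 171 157  87  93  98  98 102 101  98  95  90  63  42  44  50  53
 55  54  44  42 158 174 174 118  88  93  98 100 100 103 101  96  92  87  66  42  45  52
 52  48  44  88 173 174 170  96  85  92  99 113 121 120 102  95  93  84 156  45  45  50
 53  41  39 163 173 175 171  89  86  93 107 130 125 128 124  97  88  81 149  54  42  51
 55  47  42 163 175 171 171  84  87  93 121 129 125 129 125 100  87  80 137  57  45  44
 51  42  45 167 174 175 174  91  79  86 122 125 122 125 124  97  83  78 165  58  46  47
 49  41  40 164 174 173 172 125  76  80  96 124 124 126 117  86  75  73 173  40  45  50
 51  44  44  95 174 174 172 166  87  78  77  92 106  94  81  77  75 160 150  38  44  47
 50  46  44  35 168 172 174 169 167  84  76  74  73  73  75  72 163 179  68  50  43  50
 48  45  47  41  53 175 172 170 170 166 153 102  75  88 128 165 178 133  36  42  43  48
 50  53  45  46  37 113 172 169 167 172 173 173 171 173 172 176 160  41  34  44  47  50
 50  49  46  47  43  34  93 165 169 170 173 174 175 173 175 134  39  36  45  45  50  49
 47  49  46  48  45  39  34  44  94 145 166 172 150 118  59  37  36  45  48  45  52  49
 53  53  51  46  43  44  46  39  36  33  37  35  33  37  33  40  45  47  46  53  48  50
 49  46  47  49  43  47  48  48  45  42  45  43  41  44  45  45  46  51  50  51  48  53
```

Run:
```python
from h import *
im=cv2.imread("pics/w5.png",0); st=bot.read_state(); w=cam("wrist",st); Rm=R.from_rotvec(st["tcp_rot"]).as_matrix(); p=st["tool_pos"]
print(p,st["tcp_rot"],st["joint_vel"].round(4))
f=lambda u,v,zz:((Rm.T@(onz(w,u,v,zz)-p))*1000).round(2)
m=(im[134:176,256:300]>70).astype(np.uint8); cs,_=cv2.findContours(m,0,1); c=max(cs,key=cv2.contourArea); (u,v),r=cv2.minEnclosingCircle(c); print(u+256,v+134,r)
t=((im[134:176,256:300]>108)&(im[134:176,256:300]<140)).astype(np.uint8); t=cv2.morphologyEx(t,cv2.MORPH_OPEN,np.ones((4,4))); n,l,s,k=cv2.connectedComponentsWithStats(t); i=1+np.argmax(s[1:,4]); print(s[i],k[i]+[256,134])
print("hole",f(u+256,v+134,p[2]+.0006),"tip",f(*(k[i]+[256,134]),.09))
```

```text
[0.57021402 0.02883862 0.10258447] [-2.09518434e+00 -2.33960033e+00  1.41214576e-03] [ 0.0012 -0.0055 -0.0101  0.0017 -0.0006 -0.    ]
277.25 155.0 16.250099182128906
[21 17 10 10 86] [281.52325581 155.58139535]
hole [50.75  1.21 -0.6 ] tip [48.95  2.92 12.59]
```

>>> servo_tool(
  targets=[
    {"hand": 1, "x": -0.0033, "y": 0.0032, "z": 0, "roll": 0},
    {"hand": 1, "x": -0.0033, "y": 0.0032, "z": 0, "roll": 0},
    {"hand": 1, "x": -0.0033, "y": 0.0032, "z": 0, "roll": 0},
    {"hand": 1, "x": -0.0033, "y": 0.0032, "z": 0, "roll": 0},
    {"hand": 1, "x": -0.0033, "y": 0.0032, "z": 0, "roll": 0},
    {"hand": 1, "x": -0.0033, "y": 0.0032, "z": 0, "roll": 0},
  ],
)

```text
time: 5.73
tool_pos: [0.5726, 0.0273, 0.1034]
tcp_rot: [2.096, 2.34, 0.0]
wrist_force: [0.4, 0.2, -3.0]
width: 0.716
grip_force: 67.0
```

```bash
cat > chk.py <<'E'
from h import *
read_camera("side"); st=bot.read_state(); im=cv2.cvtColor(read_camera("wrist"),cv2.COLOR_RGB2GRAY); w=cam("wrist",st); Rm=R.from_rotvec(st["tcp_rot"]).as_matrix(); p=st["tool_pos"]
print(p,st["tcp_rot"],st["joint_vel"].round(4),st["wrist_force"])
f=lambda u,v,zz:((Rm.T@(onz(w,u,v,zz)-p))*1000).round(2)
g=im[134:176,256:300]
for r in g[::2]: print(" ".join(f"{v:3d}" for v in r[::2]))
m=(g>70).astype(np.uint8); cs,_=cv2.findContours(m,0,1); c=max(cs,key=cv2.contourArea); (u,v),r=cv2.minEnclosingCircle(c)
t=((g>108)&(g<140)).astype(np.uint8); t=cv2.morphologyEx(t,cv2.MORPH_OPEN,np.ones((4,4))); n,l,s,k=cv2.connectedComponentsWithStats(t); i=1+np.argmax(s[1:,4]); print(u+256,v+134,r,s[i],k[i]+[256,134])
print("hole",f(u+256,v+134,p[2]+.0006),"tip",f(*(k[i]+[256,134]),.09))
E
python3 chk.py
```

```text
[0.57259776 0.0273125  0.10336389] [2.09589307e+00 2.34014716e+00 7.27640055e-05] [-0.0012  0.0023  0.0014 -0.002   0.0008  0.0029] [ 1.20624151 -0.34184627 -3.44090871]
 47  52  53  50  55  56  55  54  55  52  52  55  50  53  51  54  50  51  54  49  54  53
 56  50  55  48  52  50  54  55  53  54  51  50  50  49  49  54  52  51  53  55  54  51
 54  57  56  49  52  55  49  50  48  44  44  41  46  46  45  50  56  56  55  55  54  54
 54  53  52  51  53  43  42  43  46  44  61  51  48  40  43  44  45  53  56  53  53  54
 52  48  52  51  43  43  40  63  90 101 102 101  93  86 110  54  41  45  49  47  51  50
 50  50  54  42  42  44  85 101 104  99  99 100  98  91  82 170 106  39  44  51  54  53
 52  53  49  41  42  87  94 101 122 127 125 104  95  88  83 165 169 106  46  47  49  53
 51  53  47  42  76  89  94 122 127 130 127 129  95  91  85 144 171 174  75  43  42  54
 51  45  46  89  84  84  90 124 128 127 128 128  95  87  79 163 170 172 160  43  42  54
 50  45  41 161  94  76  83 124 126 127 127 129  85  82  75 169 170 175 174  55  44  50
 53  42  44 159 130  75  77  87 126 124 128  88  8
[... 368 characters left out ...]
0 172  65  46  44  51
 51  46  42  37  52 170 171 170 175 171 174 173 178 177 178 174 175 129  36  44  47  52
 49  50  48  41  35 113 172 175 174 174 176 176 178 178 178 173 152  43  41  43  46  53
 51  51  48  47  44  35  95 170 171 178 174 173 176 180 180 131  36  41  45  47  48  51
 51  52  50  45  47  46  36  43  97 149 168 174 155 127  61  37  41  48  47  46  50  53
 49  51  50  44  46  49  45  39  35  37  33  37  33  39  37  43  46  45  48  46  48  49
 53  51  51  47  48  47  50  48  45  42  38  41  45  45  47  48  45  48  50  45  49  53
277.36559104919434 154.94982147216797 16.399351119995117 [15 12  9 10 81] [274.97530864 150.75308642]
hole [50.77  1.24 -0.6 ] tip [50.81  0.25 13.36]
```

>>> servo_tool(
  targets=[
    {"hand": 1, "x": 0, "y": -0.0018, "z": 0.008, "roll": 0},
    {"hand": 1, "x": 0, "y": -0.0018, "z": 0.008, "roll": 0},
    {"hand": 1, "x": 0, "y": -0.0018, "z": 0.008, "roll": 0},
    {"hand": 1, "x": 0, "y": -0.0018, "z": 0.008, "roll": 0},
    {"hand": 1, "x": 0, "y": -0.0018, "z": 0.008, "roll": 0},
  ],
)

```text
time: 6.25
tool_pos: [0.5717, 0.0272, 0.0993]
tcp_rot: [-2.096, -2.34, -0.0]
wrist_force: [-0.5, -0.6, -2.4]
width: 0.715
grip_force: 67.0
```

```bash
python3 chk.py
```

```text
[0.57172274 0.02719751 0.09935506] [2.09597390e+00 2.34008806e+00 1.35838177e-04] [ 0.0015 -0.0005 -0.0009 -0.0003 -0.001  -0.001 ] [-0.68027392  0.17694318 -2.72104916]
 52  50  54  57  54  51  55  51  55  53  53  54  56  52  54  50  54  51  53  52  55  54
 54  53  55  51  51  50  51  53  56  49  54  54  52  54  52  51  52  50  55  50  50  53
 52  56  54  50  51  52  51  51  40  43  44  43  40  45  40  52  55  55  50  55  53  54
 52  53  51  51  49  44  44  42  44  40  60  51  48  39  39  42  45  49  53  55  55  52
 51  55  49  51  41  41  42  56  92  98 101 101  98  88  80  48  39  44  47  50  51  50
 54  52  51  39  40  40  80  95 102 102 102 101  98  97  91  92 104  41  43  52  50  50
 53  55  48  44  40  87  89  94 102 111 123 109 100  96  92  84 169 107  43  43  50  52
 51  55  43  44 159  83  91  94 121 125 127 129 118  95  88  87 165 173  69  44  45  54
 52  49  46  94 138  82  90  92 124 126 126 126 128  95  89  78 137 173 160  42  42  50
 50  45  39 164 172  82  81  89 124 127 125 127 127  92  86  79 163 173 173  52  41  51
 54  45  45 160 173  94  80  84 122 124 125 127 12
[... 347 characters left out ...]
62 172 176 179 181 172 173  65  43  47  49
 52  43  46  42  50 169 168 171 174 174 175 173 174 176 180 178 175 130  34  46  45  49
 49  50  45  45  37 108 167 170 174 173 174 173 174 175 178 178 150  41  38  46  48  52
 52  50  45  48  42  32  89 165 174 174 173 175 174 178 180 133  37  41  46  44  50  52
 50  53  45  48  41  39  36  44  96 147 170 174 151 124  63  37  37  44  48  48  48  49
 50  54  51  47  43  46  45  41  35  32  35  35  33  36  37  43  42  50  45  49  50  50
 48  51  47  45  47  47  49  48  46  42  39  40  42  45  48  47  47  46  45  51  46  49
277.234375 155.0 16.265243530273438 [17 13 10 11 90] [277.24444444 151.92222222]
hole [50.75  1.2  -0.6 ] tip [50.79  1.18  9.36]
```

>>> servo_tool(
  targets=[
    {"hand": 1, "x": 0, "y": 0, "z": 0.006, "roll": 0},
    {"hand": 1, "x": 0, "y": 0, "z": 0.012, "roll": 0},
    {"hand": 1, "x": 0, "y": 0, "z": 0.018, "roll": 0},
    {"hand": 1, "x": 0, "y": 0, "z": 0.024, "roll": 0},
    {"hand": 1, "x": 0, "y": 0, "z": 0.024, "roll": 0},
  ],
)

```text
time: 6.77
tool_pos: [0.5709, 0.0272, 0.0862]
tcp_rot: [-2.095, -2.339, 0.002]
wrist_force: [0.5, 0.3, -2.4]
width: 0.714
grip_force: 67.0
```

>>> servo_tool(
  targets=[
    {"hand": 1, "x": 0, "y": 0, "z": 0.006, "roll": 0},
    {"hand": 1, "x": 0, "y": 0, "z": 0.012, "roll": 0},
    {"hand": 1, "x": 0, "y": 0, "z": 0.018, "roll": 0},
    {"hand": 1, "x": 0, "y": 0, "z": 0.02, "roll": 0},
    {"hand": 1, "x": 0, "y": 0, "z": 0.02, "roll": 0},
  ],
)

```text
time: 7.18
tool_pos: [0.5718, 0.0272, 0.0777]
tcp_rot: [-2.096, -2.34, -0.0]
wrist_force: [-1.1, 1.5, -2.0]
width: 0.71
grip_force: 67.0
```

>>> servo_tool(
  targets=[
    {"hand": 1, "x": 0, "y": 0, "z": 0.002, "roll": 0},
    {"hand": 1, "x": 0, "y": 0, "z": 0.003, "roll": 0},
    {"hand": 1, "x": 0, "y": 0, "z": 0.003, "roll": 0},
    {"hand": 1, "x": 0, "y": 0, "z": 0.003, "roll": 0},
  ],
)

```text
time: 7.52
tool_pos: [0.5718, 0.0272, 0.0763]
tcp_rot: [2.096, 2.34, 0.0]
wrist_force: [-3.0, 0.9, 4.4]
width: 0.713
grip_force: 68.0
```

>>> servo_tool(
  targets=[
    {"hand": -1, "x": 0, "y": 0, "z": 0, "roll": 0},
    {"hand": -1, "x": 0, "y": 0, "z": 0, "roll": 0},
    {"hand": -1, "x": 0, "y": 0, "z": 0, "roll": 0},
    {"hand": -1, "x": 0, "y": 0, "z": 0, "roll": 0},
    {"hand": -1, "x": 0, "y": 0, "z": 0, "roll": 0},
  ],
)

```text
time: 7.93
tool_pos: [0.5717, 0.0272, 0.0756]
tcp_rot: [2.096, 2.34, 0.0]
wrist_force: [-0.2, 0.1, 0.1]
width: 1.002
grip_force: 0.0
```

>>> servo_tool(
  targets=[
    {"hand": -1, "x": 0, "y": 0, "z": -0.03, "roll": 0},
    {"hand": -1, "x": 0, "y": 0, "z": -0.09, "roll": 0},
    {"hand": -1, "x": 0, "y": 0, "z": -0.17, "roll": 0},
    {"hand": -1, "x": 0, "y": 0, "z": -0.25, "roll": 0},
    {"hand": -1, "x": 0, "y": 0, "z": -0.31, "roll": 0},
    {"hand": -1, "x": 0, "y": 0, "z": -0.32, "roll": 0},
    {"hand": -1, "x": 0, "y": 0, "z": -0.32, "roll": 0},
    {"hand": -1, "x": 0, "y": 0, "z": -0.32, "roll": 0},
  ],
)

```text
time: 8.6
tool_pos: [0.5714, 0.0272, 0.2353]
tcp_rot: [-2.096, -2.34, 0.0]
wrist_force: [0.2, -1.0, -0.3]
width: 0.996
grip_force: 0.0
```

Run:
```python
from h import *
read_camera("side"); st=bot.read_state(); im=read_camera("wrist"); np.savez("w6.npz",p=st["tool_pos"],r=st["tcp_rot"]); print(st["tool_pos"],st["width"])
save(im,"pics/w6.png"); s=read_camera("scene"); d=read_camera("side")
o=np.zeros((600,800,3),np.uint8); o[:,:400]=cv2.resize(im[60:300,200:360],(400,600),interpolation=2)
o[:299,402:]=cv2.resize(s[160:250,240:360],(398,299),interpolation=2); o[301:,402:]=cv2.resize(d[160:265,220:360],(398,299),interpolation=2)
save(o,"pics/comp6.png")
```

```text
[0.57055566 0.02718037 0.23389354] 0.9944606619699835
```

View pics/comp6.png

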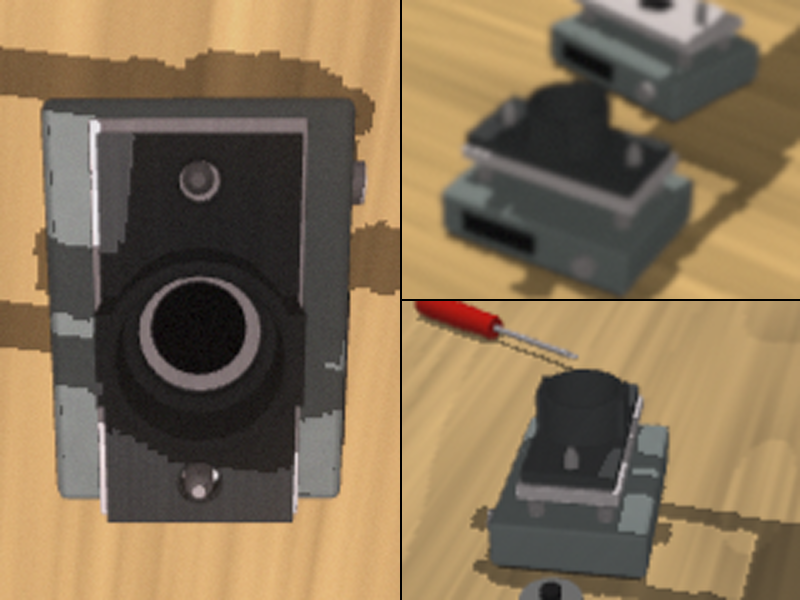

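Picture shows the flange flat on the carriage with both peg tips protruding, (200,180) and (200,480) in the composite. On to the lamp.

>>> servo_tool(
  targets=[
    {"hand": -1, "x": 0.08, "y": -0.006, "z": 0, "roll": 0},
    {"hand": -1, "x": 0.16, "y": -0.012, "z": 0, "roll": 0},
    {"hand": -1, "x": 0.24, "y": -0.018, "z": 0, "roll": 0},
    {"hand": -1, "x": 0.32, "y": -0.024, "z": 0, "roll": 0},
    {"hand": -1, "x": 0.38, "y": -0.03, "z": 0, "roll": 0},
    {"hand": -1, "x": 0.406, "y": -0.031, "z": 0, "roll": 0},
    {"hand": -1, "x": 0.406, "y": -0.031, "z": 0, "roll": 0},
    {"hand": -1, "x": 0.406, "y": -0.031, "z": 0, "roll": 0},
    {"hand": -1, "x": 0.406, "y": -0.031, "z": 0, "roll": 0},
  ],
)

```text
time: 9.55
tool_pos: [0.5339, 0.2261, 0.2349]
tcp_rot: [-2.096, -2.34, 0.003]
wrist_force: [-0.4, 0.1, -0.5]
width: 1.001
grip_force: 0.0
```

Run:
```python
from h import *
read_camera("side"); st=bot.read_state(); im=read_camera("wrist"); w=cam("wrist",st); p=st["tool_pos"]; Rm=R.from_rotvec(st["tcp_rot"]).as_matrix(); print(p,st["tcp_rot"])
save(im,"pics/w7.png")
e=proj(w,[.533,.227,.098]); print("expected stub px",e)
hsv=cv2.cvtColor(im,cv2.COLOR_RGB2HSV)
u,v=map(int,e); g=cv2.cvtColor(im,cv2.COLOR_RGB2GRAY)
y0,x0=max(v-60,0),u-60
for r in range(y0,y0+130,6): print(r," ".join(f"{g[r,c]:3d}/{hsv[r,c,1]//26}" for c in range(x0,x0+126,6)))
```

```text
[0.5340872  0.22586291 0.23512814] [ 2.09740598e+00  2.33890004e+00 -2.20083189e-03]
expected stub px [274.90463541 198.5485778 ]
138 159/4 164/4 153/4 163/4 184/4 179/4 166/4 101/4 103/4  94/5  88/4  90/4  89/4  82/5  83/4  83/5  87/4  92/4 102/4  92/4  97/4
144 155/4 161/4 157/4 178/4 188/4 180/4 180/4 101/4 102/4  96/4  88/4  90/4  89/4  84/4  86/4  84/4  90/4 100/4 105/4  95/4  92/5
150 158/4 107/4  84/5 122/4 127/4 176/4  99/4 102/4  89/1  98/1 101/1  99/1  95/1  85/1  79/5  88/4  89/5  97/4 102/4  98/4  94/5
156  88/4  89/5  95/4 101/4 102/4  95/4  95/4  95/1 103/1 108/1 109/1 111/1 106/1 100/1  87/1  86/4  94/4  97/5 104/4  95/4  97/4
162 127/4  93/5  96/5 100/5 102/4  96/4  87/1 103/1 109/1 122/1  51/1  62/1 117/1 102/1  98/1  84/3  94/4  98/4 102/5  96/5  93/5
168 117/4  95/5  97/4 101/4  98/4  95/4  95/1 105/1  52/1  40/1  38/1  42/1  39/1 112/1 106/1  89/1  94/4  99/4  98/5  96/4  91/4
174 114/4  97/4  95/4  97/4  96/5  95/5  98/1 111/1  56/1  57/1  59/1  57/1  60/1  42/1 103/1  87/1  98/4 102/4 100/4  95/4  91/4
180 177/4 177/4 178/4 179/4 179/4 173/4  97/1  63/1  58/1  5
[... 1189 characters left out ...]
/4 160/4 164/4 180/4 189/4 176/4 173/4 165/4 155/4
240 172/4 168/4 176/4 175/4 172/4 175/4 184/4 180/4 159/4 164/4 163/4 160/4 163/4 161/4 171/4 185/4 189/4 177/4 176/4 166/4 157/4
246 170/4 170/4 173/4 173/4 176/4 180/4 186/4 176/4 160/4 164/4 165/4 158/4 162/4 159/4 157/4 182/4 185/4 178/4 174/4 161/4 164/4
252 170/4 171/4 173/4 175/4 174/4 178/4 184/4 176/4 161/4 167/4 164/4 162/4 164/4 157/4 162/4 186/4 183/4 178/4 174/4 163/4 168/4
258 168/4 169/4 170/4 173/4 172/4 178/4 182/4 172/4 161/4 167/4 165/4 162/4 161/4 159/4 169/4 186/4 185/4 178/4 169/4 161/4 173/4
264 168/4 171/4 170/4 170/4 174/4 183/4 180/4 171/4 162/4 164/4 165/4 164/4 162/4 157/4 177/4 188/4 181/4 178/4 168/4 156/4 173/4
```

Run:
```python
from h import *
im=cv2.imread("pics/w7.png",0); st=bot.read_state(); w=cam("wrist",st); p=st["tool_pos"]; Rm=R.from_rotvec(st["tcp_rot"]).as_matrix()
m=np.zeros_like(im); m[178:206,262:294]=im[178:206,262:294]<33
n,l,s,c=cv2.connectedComponentsWithStats(m); i=1+np.argmax(s[1:,4]); print(s[i],c[i]); u=c[i]
b=np.zeros_like(im); b[160:220,245:305]=im[160:220,245:305]<68
cs,_=cv2.findContours(b,0,1); k=max(cs,key=cv2.contourArea); (a,bb),r=cv2.minEnclosingCircle(k); print("neck",a,bb,r)
# second view: side camera stub gives height
d=cam("side"); print("tri",tri(ray(w,*u),ray(d,272,262)))
for q,z in((u,.098),((a,bb),.092)): P=onz(w,*q,z); print(P,"tool mm",(Rm.T@(P-p)*1000).round(1))
```

```text
[268 184  16  17 202] [275.75742574 192.07920792]
neck 276.0 187.07142639160156 25.56523895263672
tri (array([0.53226479, 0.23123874, 0.09663436]), np.float64(0.0023491211708977443))
[0.53332933 0.23198789 0.098     ] tool mm [  6.4  -0.2 137.4]
[0.53319344 0.23461404 0.092     ] tool mm [  9.   -0.  143.4]
```

>>> servo_tool(
  targets=[
    {"hand": -1, "x": 0.012, "y": -0.003, "z": 0.07, "roll": 0},
    {"hand": -1, "x": 0.012, "y": -0.003, "z": 0.14, "roll": 0},
    {"hand": -1, "x": 0.012, "y": -0.003, "z": 0.19, "roll": 0},
    {"hand": -1, "x": 0.012, "y": -0.003, "z": 0.2, "roll": 0},
    {"hand": -1, "x": 0.012, "y": -0.003, "z": 0.2, "roll": 0},
    {"hand": -1, "x": 0.012, "y": -0.003, "z": 0.2, "roll": 0},
  ],
)

```text
time: 10.15
tool_pos: [0.5328, 0.2325, 0.1368]
tcp_rot: [2.097, 2.338, 0.001]
wrist_force: [0.7, -0.2, 0.9]
width: 0.997
grip_force: 0.0
```

```bash
cat > stub.py <<'E'
from h import *
import sys
Z=float(sys.argv[1])
read_camera("side"); st=bot.read_state(); w=cam("wrist",st); rgb=read_camera("wrist"); im=cv2.cvtColor(rgb,cv2.COLOR_RGB2GRAY); p=st["tool_pos"]; Rm=R.from_rotvec(st["tcp_rot"]).as_matrix()
save(rgb,"pics/w8.png")
e=proj(w,p+Rm@[0,-.0,p[2]-Z]); u,v=e.astype(int); print(p,e)
m=np.zeros_like(im); m[v-40:v+40,u-40:u+40]=im[v-40:v+40,u-40:u+40]<33
n,l,s,c=cv2.connectedComponentsWithStats(m)
for i in range(1,n):
    if s[i,4]>60: P=onz(w,*c[i],Z); print(s[i],c[i],P,"tool mm",(Rm.T@(P-p)*1000).round(1))
E
python3 stub.py .098
```

```text
[0.53353096 0.23302395 0.13787291] [274.98581265 245.21777638]
[263 234  23  24 451] [273.90465632 245.5631929 ] [0.53312252 0.23282087 0.098     ] tool mm [-0.2 -0.6 39.9]
```

>>> servo_tool(
  targets=[
    {"hand": -1, "x": 0, "y": -0.002, "z": 0.06, "roll": 0},
    {"hand": -1, "x": 0, "y": -0.002, "z": 0.12, "roll": 0},
    {"hand": -1, "x": 0, "y": -0.002, "z": 0.16, "roll": 0},
    {"hand": -1, "x": 0, "y": -0.002, "z": 0.175, "roll": 0},
    {"hand": -1, "x": 0, "y": -0.002, "z": 0.175, "roll": 0},
    {"hand": -1, "x": 0, "y": -0.002, "z": 0.175, "roll": 0},
  ],
  grip_force=60,
)

```text
time: 10.75
tool_pos: [0.5322, 0.2335, 0.0499]
tcp_rot: [2.095, 2.339, 0.003]
wrist_force: [1.2, 0.4, -0.0]
width: 1.004
grip_force: 0.0
```

>>> servo_tool(
  targets=[
    {"hand": 1, "x": 0, "y": 0, "z": 0, "roll": 0},
    {"hand": 1, "x": 0, "y": 0, "z": 0, "roll": 0},
    {"hand": 1, "x": 0, "y": 0, "z": 0, "roll": 0},
    {"hand": 1, "x": 0, "y": 0, "z": 0, "roll": 0},
    {"hand": 1, "x": 0, "y": 0, "z": 0, "roll": 0},
    {"hand": 1, "x": 0, "y": 0, "z": 0, "roll": 0},
    {"hand": 1, "x": 0, "y": 0, "z": 0, "roll": 0},
    {"hand": 1, "x": 0, "y": 0, "z": 0, "roll": 0},
  ],
)

```text
time: 11.42
tool_pos: [0.5319, 0.2334, 0.0496]
tcp_rot: [2.095, 2.339, 0.003]
wrist_force: [-0.9, -0.9, 5.9]
width: 0.397
grip_force: 62.8
```

>>> servo_tool(
  targets=[
    {"hand": 1, "x": 0, "y": 0, "z": -0.05, "roll": 0},
    {"hand": 1, "x": 0, "y": 0, "z": -0.13, "roll": 0},
    {"hand": 1, "x": 0, "y": 0, "z": -0.21, "roll": 0},
    {"hand": 1, "x": 0, "y": 0, "z": -0.28, "roll": 0},
    {"hand": 1, "x": -0.06, "y": 0.005, "z": -0.33, "roll": 0},
    {"hand": 1, "x": -0.13, "y": 0.01, "z": -0.35, "roll": 0},
    {"hand": 1, "x": -0.21, "y": 0.017, "z": -0.36, "roll": 0},
    {"hand": 1, "x": -0.29, "y": 0.024, "z": -0.36, "roll": 0},
    {"hand": 1, "x": -0.35, "y": 0.03, "z": -0.36, "roll": 0},
    {"hand": 1, "x": -0.4, "y": 0.033, "z": -0.36, "roll": 0},
  ],
)

```text
time: 12.25
tool_pos: [0.5689, 0.0335, 0.2278]
tcp_rot: [-2.097, -2.339, 0.002]
wrist_force: [0.5, 0.3, -1.2]
width: 0.395
grip_force: 63.0
```

>>> servo_tool(
  targets=[
    {"hand": 1, "x": -0.017, "y": 0.001, "z": 0, "roll": 0},
    {"hand": 1, "x": -0.017, "y": 0.001, "z": 0, "roll": 0},
    {"hand": 1, "x": -0.017, "y": 0.001, "z": 0.04, "roll": 0},
    {"hand": 1, "x": -0.017, "y": 0.001, "z": 0.08, "roll": 0},
    {"hand": 1, "x": -0.017, "y": 0.001, "z": 0.08, "roll": 0},
    {"hand": 1, "x": -0.017, "y": 0.001, "z": 0.08, "roll": 0},
    {"hand": 1, "x": -0.017, "y": 0.001, "z": 0.08, "roll": 0},
  ],
)

```text
time: 12.83
tool_pos: [0.5707, 0.0287, 0.1887]
tcp_rot: [-2.095, -2.341, -0.0]
wrist_force: [0.3, 0.8, -1.9]
width: 0.394
grip_force: 63.1
```

Run:
```python
from h import *
read_camera("side"); st=bot.read_state(); im=read_camera("wrist"); print(st["tool_pos"],st["tcp_rot"],st["wrist_force"]); save(im,"pics/w9.png")
s=read_camera("scene"); d=read_camera("side"); save(s,"pics/s9.png"); save(d,"pics/d9.png")
# lateral check in scene/side: ring mouth vs predicted lamp axis columns
for n,i in(("scene",s),("side",d)):
    c=cam(n); print(n,"lens bottom px",proj(c,st["tool_pos"]-[0,0,.0496]).round(1),"ring top at est.",proj(c,[.5716,.028,.108]).round(1),"neck",proj(c,st["tool_pos"]+[0,0,.02]).round(1))
g=cv2.cvtColor(s,cv2.COLOR_RGB2GRAY); 
c=cam("scene"); v,u=proj(c,[.5716,.028,.10])[::-1].astype(int); 
for r in range(v-25,v+12,3): print("s",r,[int(x) for x in g[r,u-26:u+28:2]])
g=cv2.cvtColor(d,cv2.COLOR_RGB2GRAY); c=cam("side"); v,u=proj(c,[.5716,.028,.10])[::-1].astype(int)
for r in range(v-25,v+12,3): print("d",r,[int(x) for x in g[r,u-26:u+28:2]])
print(u)
```

```text
[0.57125439 0.02846907 0.18943325] [2.09414491e+00 2.34049511e+00 1.87622567e-03] [-0.01428149 -0.9071625  -1.33645047]
scene lens bottom px [291.3 178. ] ring top at est. [290.7 190.3] neck [292.1 149.3]
side lens bottom px [282.4 176.9] ring top at est. [282.6 191.1] neck [281.8 143.3]
s 168 [165, 165, 169, 174, 179, 182, 165, 112, 116, 123, 129, 131, 135, 137, 136, 133, 130, 125, 118, 106, 80, 73, 86, 100, 117, 145, 176]
s 171 [170, 171, 171, 170, 165, 165, 159, 119, 112, 120, 125, 127, 130, 130, 131, 128, 125, 121, 114, 103, 88, 74, 68, 68, 70, 85, 100]
s 174 [172, 171, 167, 169, 169, 171, 170, 154, 111, 111, 117, 121, 125, 124, 124, 122, 120, 112, 106, 116, 124, 121, 109, 88, 73, 69, 69]
s 177 [174, 174, 174, 174, 172, 171, 169, 166, 154, 119, 107, 109, 113, 114, 113, 111, 104, 87, 67, 81, 102, 116, 124, 125, 122, 108, 88]
s 180 [162, 165, 167, 169, 172, 172, 173, 174, 172, 168, 153, 127, 117, 94, 87, 72, 42, 18, 11, 25, 62, 72, 85, 100, 115, 124, 125]
s 183 [156, 155, 156, 158, 160, 163, 167, 167, 169, 169, 165, 158, 151, 124, 76, 59, 56, 50, 37, 30, 61, 68, 70, 71, 76, 86, 98]
[... 1863 characters left out ...]
43, 44, 46, 46, 47, 47, 47, 47, 46, 44, 41, 42, 43, 68, 69, 156, 158, 160]
d 193 [168, 160, 159, 162, 166, 142, 47, 43, 40, 42, 45, 46, 48, 46, 47, 48, 46, 44, 43, 41, 42, 38, 67, 49, 158, 159, 159]
d 196 [160, 157, 162, 165, 166, 144, 47, 41, 44, 44, 42, 43, 45, 46, 47, 45, 45, 44, 46, 44, 46, 38, 63, 142, 117, 156, 161]
d 199 [157, 162, 165, 166, 164, 161, 48, 41, 44, 45, 46, 47, 47, 48, 47, 47, 48, 46, 46, 45, 47, 38, 39, 184, 138, 161, 164]
d 202 [160, 165, 167, 163, 159, 125, 49, 41, 44, 44, 47, 47, 47, 47, 49, 48, 48, 46, 44, 43, 48, 37, 40, 99, 154, 159, 161]
d 205 [164, 167, 164, 165, 125, 123, 46, 41, 44, 44, 46, 47, 47, 49, 48, 49, 46, 47, 45, 43, 48, 39, 87, 86, 122, 127, 127]
282
```

>>> servo_tool(
  targets=[
    {"hand": 1, "x": 0, "y": 0, "z": 0.02, "roll": 0},
    {"hand": 1, "x": 0, "y": 0, "z": 0.04, "roll": 0},
    {"hand": 1, "x": 0, "y": 0, "z": 0.06, "roll": 0},
    {"hand": 1, "x": 0, "y": 0, "z": 0.068, "roll": 0},
    {"hand": 1, "x": 0, "y": 0, "z": 0.074, "roll": 0},
    {"hand": 1, "x": 0, "y": 0, "z": 0.078, "roll": 0},
    {"hand": 1, "x": 0, "y": 0, "z": 0.078, "roll": 0},
    {"hand": 1, "x": 0, "y": 0, "z": 0.078, "roll": 0},
  ],
)

```text
time: 13.7
tool_pos: [0.5707, 0.0275, 0.1494]
tcp_rot: [2.096, 2.34, -0.0]
wrist_force: [-0.1, -0.2, -1.7]
width: 0.395
grip_force: 63.1
```

>>> servo_tool(
  targets=[
    {"hand": 1, "x": 0, "y": 0, "z": 0.003, "roll": 0},
    {"hand": 1, "x": 0, "y": 0, "z": 0.006, "roll": 0},
    {"hand": 1, "x": 0, "y": 0, "z": 0.008, "roll": 0},
    {"hand": 1, "x": 0, "y": 0, "z": 0.008, "roll": 0},
    {"hand": 1, "x": 0, "y": 0, "z": 0.008, "roll": 0},
  ],
)

```text
time: 14.12
tool_pos: [0.5713, 0.0279, 0.1461]
tcp_rot: [2.095, 2.339, 0.002]
wrist_force: [-0.4, 2.6, 3.3]
width: 0.398
grip_force: 63.3
```

>>> servo_tool(
  targets=[
    {"hand": 1, "x": 0, "y": 0, "z": 0.004, "roll": 0},
    {"hand": 1, "x": 0, "y": 0, "z": 0.008, "roll": 0},
    {"hand": 1, "x": 0, "y": 0, "z": 0.012, "roll": 0},
    {"hand": 1, "x": 0, "y": 0, "z": 0.016, "roll": 0},
    {"hand": 1, "x": 0, "y": 0, "z": 0.02, "roll": 0},
    {"hand": 1, "x": 0, "y": 0, "z": 0.022, "roll": 0},
    {"hand": 1, "x": 0, "y": 0, "z": 0.022, "roll": 0},
    {"hand": 1, "x": 0, "y": 0, "z": 0.022, "roll": 0},
    {"hand": 1, "x": 0, "y": 0, "z": 0.022, "roll": 0},
  ],
)

```text
time: 14.87
tool_pos: [0.5715, 0.0282, 0.136]
tcp_rot: [2.095, 2.339, 0.003]
wrist_force: [-2.3, 5.1, 9.5]
width: 0.395
grip_force: 64.2
```

>>> servo_tool(
  targets=[
    {"hand": 1, "x": 0.0005, "y": 0, "z": 0.003, "roll": 0},
    {"hand": 1, "x": 0.001, "y": 0, "z": 0.006, "roll": 0},
    {"hand": 1, "x": 0.001, "y": 0, "z": 0.008, "roll": 0},
    {"hand": 1, "x": 0.001, "y": 0, "z": 0.008, "roll": 0},
    {"hand": 1, "x": 0.001, "y": 0, "z": 0.008, "roll": 0},
    {"hand": 1, "x": 0.001, "y": 0, "z": 0.008, "roll": 0},
    {"hand": 1, "x": 0.001, "y": 0, "z": 0.008, "roll": 0},
  ],
)

```text
time: 15.45
tool_pos: [0.5716, 0.0286, 0.1325]
tcp_rot: [2.095, 2.339, 0.003]
wrist_force: [-2.5, 3.9, 12.1]
width: 0.398
grip_force: 64.5
```

Run:
```python
from h import *
for _ in range(4):
    read_camera("side"); st=bot.read_state(); print(st["time"],st["tool_pos"].round(4),st["wrist_force"].round(1),st["grip_force"])
d0=cv2.imread("pics/d9.png"); d=read_camera("side")[:,:,::-1].copy(); s=read_camera("scene")[:,:,::-1].copy(); cv2.imwrite("pics/dF.png",d); cv2.imwrite("pics/sF.png",s)
# carriage drop: vertical template shift of ring-holder/carriage front patch between before/after
for n,a,b in(("side",d0,d),("scene",cv2.imread("pics/s9.png"),s)):
    c=cam(n)
    for name,P in(("flange/carriage +y end",[.5716-.007,.094,.07]),("carriage -y end",[.5716+.0067,-.038,.07])):
        u,v=proj(c,P).astype(int); t=a[v-6:v+9,u-13:u+14]; r=cv2.matchTemplate(b[v-14:v+25,u-18:u+19],t,cv2.TM_CCOEFF_NORMED); _,m,_,l=cv2.minMaxLoc(r)
        e=proj(c,np.array(P)-[0,0,.0135])-proj(c,P); print(n,name,"score",round(m,2),"shift",l[0]-5,l[1]-8,"expect@13.5mm",e.round(1))
    # bystanders
    for nm,P in(("tape",[.753,.246,.03]),("driver",[.777,-.251,.013]),("term",[.764,.037,.03])):
        u,v=proj(c,P).astype(int); print(n,nm,np.abs(a[v-15:v+15,u-15:u+15].astype(int)-b[v-15:v+15,u-15:u+15]).mean().round(2))
```

```text
15.5 [0.5716 0.0285 0.1325] [-2.9  3.6 13. ] 64.5240398333408
15.55 [0.5716 0.0285 0.1325] [-3.1  4.  12.8] 64.52285537612624
15.6 [0.5716 0.0285 0.1325] [-2.6  3.2 12.8] 64.5230632997118
15.65 [0.5716 0.0285 0.1325] [-3.   3.  12.3] 64.5227993116714
side flange/carriage +y end score 0.99 shift -1 6 expect@13.5mm [0.2 5.8]
side carriage -y end score 0.46 shift 5 16 expect@13.5mm [0.1 5.4]
side tape 0.81
side driver 1.37
side term 0.71
scene flange/carriage +y end score 0.85 shift 0 4 expect@13.5mm [-0.3  4.9]
scene carriage -y end score 0.99 shift 0 5 expect@13.5mm [0.1 4.8]
scene tape 0.77
scene driver 1.07
scene term 0.8
```

Force of 12.6 N and an image shift equal to about 13.5 mm agree: the carriage is most of the way down, the lamp is held upright, and the bystanders have not moved. Handing in.

```bash
python3 -c "
from workcell import ticket
print(ticket.finish_job())"
```

```text
the job is handed in; nothing more can be done
None
```

The job is handed in (no verdict was returned): the ring holder is seated flat with both pegs through its flange, the white globe lamp is held pressed in the ring about 13.5 mm down the 16 mm spring travel, and the tape roll, screwdriver and terminal strip were not disturbed.

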